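Start up the test bench

TASK

Switch on the three white instruments of the test bench in their start-up order: press the round key on the tall power unit, then the square key on the amplifier, then the long bar key on the low data logger. Push each key lightly with the fingertips until it is right down, where it stays, and finish it before you press the next. Only press: do not lift, tip or shove the instruments, and leave everything else on the bench where it is.

Things in the scene. Friction and masses are not known exactly. Their poses are not given: they have to be found in the camera images.
- power: A loose white instrument box on the bench, about 1 kg or less, standing on rubber feet; origin at the centre of its underside, z up, +x away from its key end. Power unit: the tallest of the three, 130 x 90 mm, 80 mm high, slotted vent on top; its key is the round one.
- power_key_top (a point): Centre of the top face of the power unit's round grey key, 30 mm across, 33 mm from the box's centre towards its -x end; 100 mm above the bench when out. It stands 20 mm proud of the box and is pressed straight down. Its cap rides on a soft spring: pushing the top face 3 mm only squeezes the spring, 3 to 11 mm carries the key to its stop, 11 to 16 mm squeezes the spring further before it turns hard.
- power_key (a joint): Travel of the round key. Plunger under the cap: 0 as it stands out, 0.008 m when right down. Steady friction of about 3 N; it stays where it is pushed. The spring between cap and plunger gives 1 mm per N, up to 8 mm; let go, the cap springs back, so the top face ends 8 mm lower than it began.
- amplifier: A loose white instrument box on the bench, about 1 kg or less, standing on rubber feet; origin at the centre of its underside, z up, +x away from its key end. Amplifier: of middle height, 120 x 80 mm, 55 mm high, dark display on top and two round sockets at its +x end; its key is the square one.
- amplifier_key_top (a point): Centre of the top face of the amplifier's square grey key, 28 x 28 mm, 30 mm from the box's centre towards its -x end; 75 mm above the bench when out. It stands 20 mm proud of the box and is pressed straight down. Its cap rides on a soft spring: pushing the top face 3 mm only squeezes the spring, 3 to 11 mm carries the key to its stop, 11 to 16 mm squeezes the spring further before it turns hard.
- amplifier_key (a joint): Travel of the square key. Plunger under the cap: 0 as it stands out, 0.008 m when right down. Steady friction of about 3 N; it stays where it is pushed. The spring between cap and plunger gives 1 mm per N, up to 8 mm; let go, the cap springs back, so the top face ends 8 mm lower than it began.
- logger: A loose white instrument box on the bench, about 1 kg or less, standing on rubber feet; origin at the centre of its underside, z up, +x away from its key end. Data logger: the lowest, 120 x 100 mm, 40 mm high, a row of five small terminals on top at its +x end; its key is the long bar.
- logger_key_top (a point): Centre of the top face of the logger's grey bar key, 22 mm along the box's x and 64 mm along its y, 28 mm from the box's centre towards its -x end; 60 mm above the bench when out. It stands 20 mm proud of the box and is pressed straight down. Its cap rides on a soft spring: pushing the top face 3 mm only squeezes the spring, 3 to 11 mm carries the key to its stop, 11 to 16 mm squeezes the spring further before it turns hard.
- logger_key (a joint): Travel of the bar key. Plunger under the cap: 0 as it stands out, 0.008 m when right down. Steady friction of about 3 N; it stays where it is pushed. The spring between cap and plunger gives 1 mm per N, up to 8 mm; let go, the cap springs back, so the top face ends 8 mm lower than it began.
- weight: Bystander, to be left alone. Steel knobbed calibration weight, 42 mm diameter, 56 mm high; origin at its underside.
- platen: Bystander, to be left alone. Steel mushroom-shaped compression platen, 42 mm diameter, 46 mm high; origin at its underside.
- specimen: Bystander, to be left alone. Flat aluminium dog-bone tensile specimen, 110 x 20 x 5 mm; origin at its underside.
- driver: Bystander, to be left alone. Black-handled screwdriver lying down, 160 mm long; origin at its underside.
- core: Bystander, to be left alone. Concrete test cylinder, 50 mm diameter, 60 mm high; origin at its underside.
- jaw: Bystander, to be left alone. Dark steel grip jaw block, 50 x 35 x 28 mm; origin at its underside.
- cup: Bystander, to be left alone. White ceramic cup, 72 mm across, 80 mm high; origin at its underside.
There are look-alikes about, which are no part of the job. Leave any blue or red look-alike of the logger alone.

How it is judged:
By the outcome, as a careful person would: the job done as asked, in the order asked, and still so for the second after the job is handed in, with the robot touching nothing.
It also fails if it takes over 48 s, if anything falls off the work surface, if the arm or the gripper's body presses on something with over 40 N, if the wrist force passes 120 N, or if a joint passes its speed limit or range.

ROBOT

A 6-joint arm with a two-finger parallel gripper is mounted at the origin on the work surface. World frame = base frame: x ahead of the robot, y to its left, z up, the work surface at z = 0. Lengths are in m, angles in rad, forces in N, time in s.
With the tool pointing down it reaches from about 0.375 to 0.9 m from the base axis. Payload 3.1 kg.
Tool frame: the origin (TCP) lies at the very end of the fingers, on their centre line; the grasp point (between the pads) lies 19 mm behind it; z points along the fingers, y is the line along which they close (so a half turn about z gives the same grasp; the last joint's range is limited). The gripper opens to 87 mm and grips with 3 to 60 N. Pads are 19 mm wide; open, the fingers measure 117 mm over their backs; the gripper's body (75 mm by 190 mm) begins 51 mm behind the grasp point.
Start: joints at [0.953, 0.527, 1.433, -0, 1.181, -0.178], TCP at [0.266, 0.566, 0.223] pointing down, gripper open.
Joint ranges: [-3.08, 3.08], [-0.75, 2.2], [0.22, 2.44], [-1.43, 4.57], [0, 2.65], [-2.85, 2.85]. Speed limits (rad/s): [2.79, 2.79, 3.14, 3.14, 3.14, 3.14].

INTERFACE

Orientations are given as a unit quaternion [x, y, z, w].
In Python, from rig import status, viewer, robot gives the robot as it stands.
- The arm moves only by the tool arm_command, never from a script. Its arguments are lists of equal length, an entry for each row: "delta_rot": the turn, a rotation vector about the tool's x, y, z in degrees, a list of three; "delta_pos": the shift along the tool's x, y, z in m, a list of three; "gripper": the closure, from -1 (fully open) to 1 (shut). In form: {"delta_rot": [[rx, ry, rz], ...], "delta_pos": [[dx, dy, dz], ...], "gripper": [gripper, ...]}. A call has 1 to 12 rows; each row is the pose to reach, as a shift and turn from the pose commanded when the call began, along the tool's axes at that moment; what a row does not reach only later rows make up. A row lasts 1/12 s, in which the tool goes at most 41.7 mm and 7.16 degrees, less where a joint would pass 70% of its speed; a pose out of reach is approached as far as the arm can. A call with a gripper value outside its range is refused whole. The fingers move at their own pace and stop on an object; "grip_force" is the grip in N (left out, the last holds). Time passes only in rows, so rows that repeat a pose let the fingers close. It gives the time, the measured TCP pose, the force, the opening and the grip force at its end, in the units of the state.
- status.get_obs(): the state, without advancing time (a new reading comes with each control period).
- viewer.camera(name): name is "scene" or "top" or "wrist"; returns a dict with "pixels" (480x640x3 uint8, blue, green, red), "fx", "fy", "cx", "cy" (pixels), "pose" (4x4, takes a point from camera to world coordinates); the wrist camera has in their place "mount" (4x4, takes a point from camera to tool coordinates, whose origin is the TCP and whose axes are the flange's). Camera axes: x right, y down, z forward; pixel columns grow to the right and rows downward; lengths in m; the calibration is good to about 2 mm. A picture is of the moment at which its call begins: read the wrist's pose just before it. There is no depth.
- robot.hand_in(): hands the job in; it is judged then, once.
The state is a dict: "time": time; "q": joint angles; "joint_velocities": joint speeds; "joint_torque": joint torques, N m; "position": TCP position; "tool_rot": TCP orientation; "ft_force": force on the tool from outside, world axes, zero at the start; "moment": the same for the moment, N m; "grip_width": finger opening in m; "grip_force": force on a finger pad.
Only numpy, scipy, OpenCV 4.12 (cv2) and the standard library are available. Lean on these libraries where they do the work, as an engineer would, in place of code of your own. Each camera call takes 0.05 s, during which the arm holds its last target. There are 200 camera calls.

## Working session

There is one attempt and no reset: what is moved stays moved. The work goes in short steps, Python scripts to look and compute and a tool call to move; the robot and the scene stay as the last step left them, time stands still between calls to the robot, and variables do not carry over. Pictures are saved under pics/ and viewed, at most 10 in all, crops included, and the job is handed in when it is done.

Besides the shell and the picture viewer there is one more tool, called after ">>>" as name(argument=value, ...) on one line, values as JSON. arm_command: Moves the arm, as the interface text tells. Its arguments: {"type":"object","properties":{"delta_rot":{"type":"array","items":{"type":"array","items":{"type":"number"}}},"delta_pos":{"type":"array","items":{"type":"array","items":{"type":"number"}}},"gripper":{"type":"array","items":{"type":"number"}},"grip_force":{"type":"number"}},"required":["delta_rot","delta_pos","gripper"]}

```bash
mkdir -p pics
cat > h.py <<'E'
import numpy as np, cv2
from rig import status, viewer, robot
from scipy.spatial.transform import Rotation as R
def snap(n,f):
    o=status.get_obs(); c=viewer.camera(n); cv2.imwrite(f'pics/{f}.png',c['pixels'])
    if n=='wrist':
        T=np.eye(4);T[:3,:3]=R.from_quat(o['tool_rot']).as_matrix();T[:3,3]=o['position'];c['pose']=T@np.array(c['mount'])
    np.savez(f'pics/{f}.npz',pose=c['pose'],k=[c['fx'],c['fy'],c['cx'],c['cy']])
def pt(f,u,v,z):
    d=np.load(f'pics/{f}.npz');fx,fy,cx,cy=d['k'];P=d['pose']
    r=P[:3,:3]@[(u-cx)/fx,(v-cy)/fy,1];o=P[:3,3]
    return o+r*(z-o[2])/r[2]
E
python3 - <<'E'
from h import *
snap('top','top');snap('scene','scene')
for f in('top','scene'):
    d=np.load(f'pics/{f}.npz');print(d['k'],d['pose'].round(3).tolist())
o=status.get_obs();print(o['time'],o['tool_rot'],o['ft_force'],o['grip_width'])
E
```

```text
[574.25609823 574.25609823 313.2474425  247.68757201] [[-0.116, -0.973, 0.199, 0.282], [-0.993, 0.114, -0.024, 0.09], [0.001, -0.201, -0.98, 1.236], [0.0, 0.0, 0.0, 1.0]]
[476.5448268  476.5448268  313.50155525 246.3403546 ] [[-0.787, 0.342, -0.514, 1.08], [0.616, 0.401, -0.677, 0.832], [-0.025, -0.85, -0.526, 0.684], [0.0, 0.0, 0.0, 1.0]]
0.1 [ 2.18133143e-01  9.75918507e-01 -9.23895231e-04 -3.81704862e-04] [ 0.44521474 -1.0030976   0.65373946] 0.08700427307984675
```

View pics/top.png

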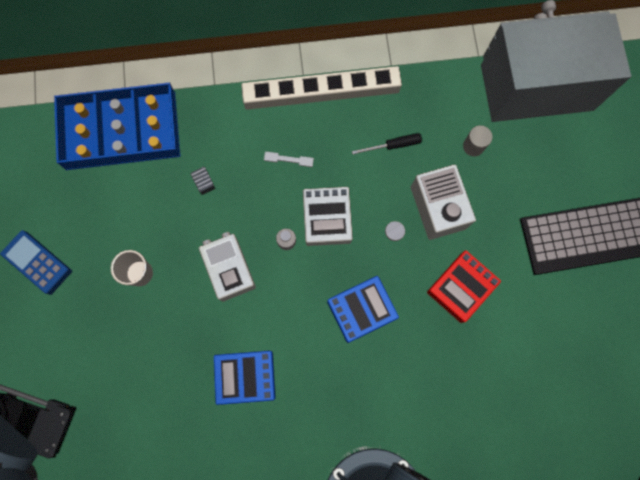

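View pics/scene.png

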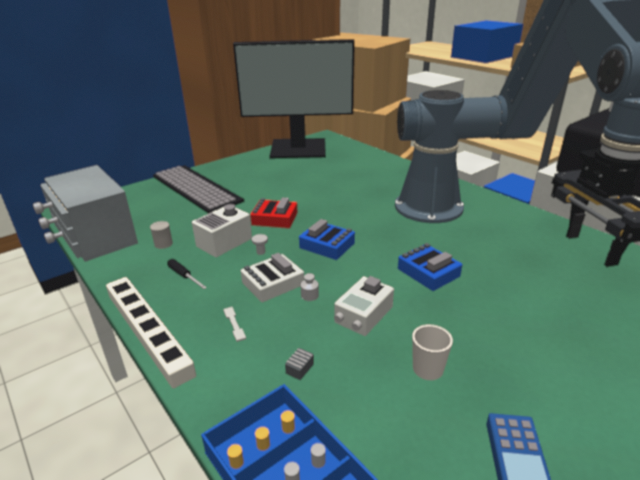

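Run:
```python
from h import *
i=cv2.imread('pics/top.png')[150:310,190:490]
cv2.imwrite('pics/c1.png',cv2.resize(i,(798,426),interpolation=cv2.INTER_CUBIC))
for n,uv,z in(('power',(452,212),.1),('amp',(232,278),.075),('log',(327,226),.06)):print(n,pt('top',*uv,z).round(3))
```

```text
power [ 0.554 -0.229  0.1  ]
amp [0.475 0.233 0.075]
log [0.564 0.026 0.06 ]
```

View pics/c1.png

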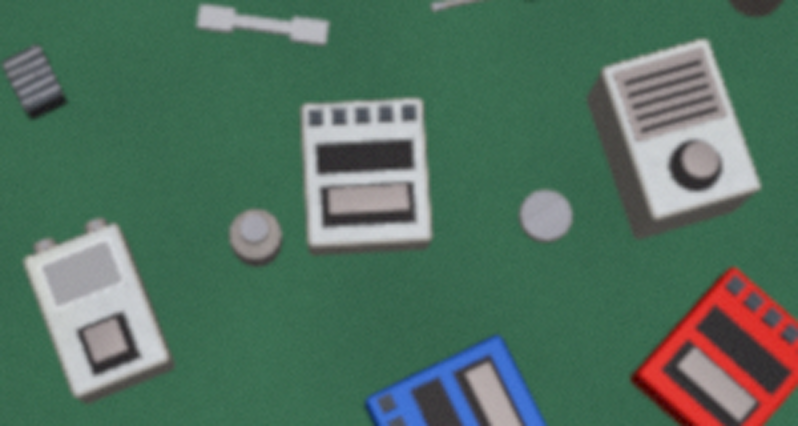

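The white box with the slotted vent and round key at (453,210) in the top view is the power unit. The one with display, sockets and square key at (229,278) is the amplifier. The white one with five terminals and a bar key at (328,225) is the logger. The blue ones at (363,309) and (244,378) and the red one at (465,285) are look-alikes.

```bash
cat >> h.py <<'E'
def delta(p):
    o=status.get_obs();return R.from_quat(o['tool_rot']).inv().apply(np.array(p)-o['position']).round(4)
E
python3 - <<'E'
from h import *
for n,uv,z in(('power',(453.5,210.1),.1),('amp',(229.1,277.8),.075),('log',(328.3,224.8),.06)):
    p=pt('top',*uv,z);print(n,p.round(4)); p[2]=.22; print(delta(p))
c=viewer.camera('wrist');print(np.array(c['mount']).round(3).tolist(),c['fx'])
E
```

```text
power [ 0.5577 -0.2328  0.1   ]
[-0.6039 -0.5975  0.0026]
amp [0.4757 0.239  0.075 ]
[-0.3288 -0.2055  0.002 ]
log [0.5664 0.0234 0.06  ]
[-0.5027 -0.362   0.0022]
[[-0.001, -0.966, -0.257, 0.07], [1.0, -0.001, -0.0, 0.001], [-0.0, -0.257, 0.966, -0.162], [0.0, 0.0, 0.0, 1.0]] 363.7695857942205
```

>>> arm_command(delta_rot=[[0,0,0],[0,0,0],[0,0,0],[0,0,0],[0,0,0],[0,0,0],[0,0,0],[0,0,0],[0,0,0],[0,0,0],[0,0,0],[0,0,0]], delta_pos=[[-0.025,-0.025,0],[-0.05,-0.05,0],[-0.075,-0.075,0],[-0.1,-0.1,0],[-0.125,-0.125,0],[-0.15,-0.15,0],[-0.175,-0.175,0],[-0.2,-0.2,0],[-0.225,-0.225,0],[-0.25,-0.25,0],[-0.275,-0.275,0],[-0.3,-0.3,0]], gripper=[1,1,1,1,1,1,1,1,1,1,1,1], grip_force=10)

```text
time: 1.15
position: [0.4099, 0.1647, 0.2226]
tool_rot: [0.218, 0.976, 0.0, -0.0]
ft_force: [0.2, 1.0, -0.0]
grip_width: 0.015
grip_force: 0.0
```

>>> arm_command(delta_rot=[[0,0,0],[0,0,0],[0,0,0],[0,0,0],[0,0,0],[0,0,0],[0,0,0],[0,0,0],[0,0,0],[0,0,0],[0,0,0],[0,0,0]], delta_pos=[[-0.027,-0.027,0],[-0.054,-0.054,0],[-0.081,-0.081,0],[-0.108,-0.108,0],[-0.135,-0.135,0],[-0.162,-0.162,0],[-0.189,-0.189,0],[-0.216,-0.216,0],[-0.243,-0.243,0],[-0.27,-0.27,0],[-0.29,-0.285,0],[-0.304,-0.298,0]], gripper=[1,1,1,1,1,1,1,1,1,1,1,1])

```text
time: 2.15
position: [0.5589, -0.2358, 0.2222]
tool_rot: [0.219, 0.976, -0.0, 0.0]
ft_force: [0.7, 0.3, -0.5]
grip_width: 0.0002
grip_force: 0.0
```

Run:
```python
from h import *
snap('wrist','w1');o=status.get_obs();print(o['time'],o['position'],o['tool_rot'],o['ft_force'],o['grip_width'],o['q'],delta([.5577,-.2328,.1]))
```

```text
2.2 [ 0.5603566  -0.23898363  0.22226577] [ 0.21965082  0.97557485 -0.0017566   0.00203393] [ 2.02627382 -2.58852839 -0.21204301] 0.00045988272806698664 [-0.58542473  0.50442648  1.47784818 -0.00200652  1.15426671 -1.71249918] [0.0056 0.0048 0.1222]
```

View pics/w1.png

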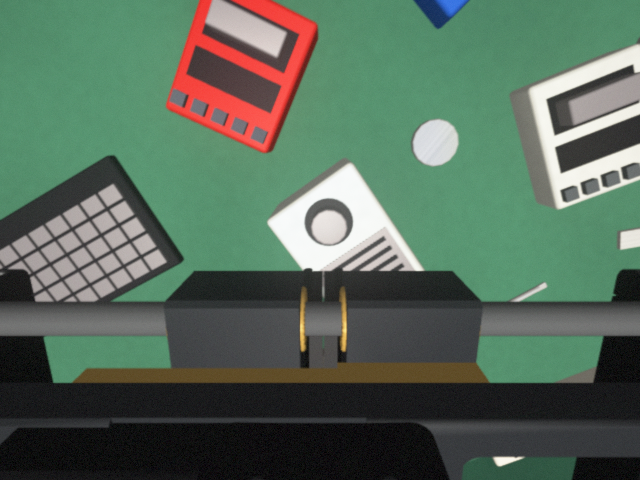

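The wrist view shows the round key at (328,227); the fingers are closed.

Run:
```python
from h import *
p=pt('w1',328,227,.1);print(p,status.get_obs()['position'],delta(p))
```

```text
[ 0.55956143 -0.23094859  0.1       ] [ 0.5603566  -0.23898363  0.22226577] [0.0047 0.0072 0.1222]
```

>>> arm_command(delta_rot=[[0,0,0],[0,0,0],[0,0,0],[0,0,0],[0,0,0],[0,0,0]], delta_pos=[[0,0.001,0.02],[0,0.001,0.05],[0,0.001,0.08],[0,0.001,0.1],[0,0.001,0.11],[0,0.001,0.11]], gripper=[1,1,1,1,1,1])

```text
time: 2.7
position: [0.5566, -0.2305, 0.1099]
tool_rot: [0.218, 0.976, 0.001, -0.003]
ft_force: [-0.5, 1.4, 0.9]
grip_width: 0.0007
grip_force: 0.0
```

Run:
```python
from h import *
snap('wrist','w2');o=status.get_obs();print(o['time'],o['position'],o['tool_rot'],o['ft_force'],delta([.5595,-.231,.1]))
```

```text
2.75 [ 0.55780521 -0.2312229   0.11167876] [ 2.18022052e-01  9.75943031e-01  4.43771672e-04 -1.17782556e-03] [0.31966882 0.11252056 0.07800379] [-0.0015  0.0009  0.0117]
```

View pics/w2.png

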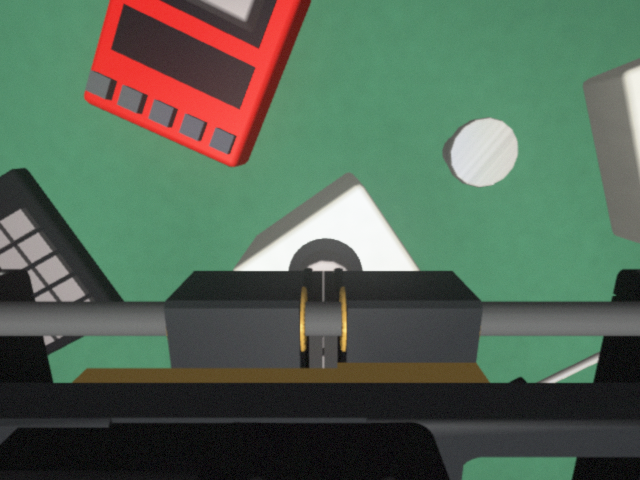

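>>> arm_command(delta_rot=[[0,0,0],[0,0,0],[0,0,0],[0,0,0],[0,0,0],[0,0,0],[0,0,0],[0,0,0],[0,0,0],[0,0,0],[0,0,0]], delta_pos=[[-0.001,0,0.004],[-0.001,0,0.008],[-0.001,0,0.011],[-0.001,0,0.014],[-0.001,0,0.016],[-0.001,0,0.018],[-0.001,0,0.02],[-0.001,0,0.022],[-0.001,0,0.024],[-0.001,0,0.025],[-0.001,0,0.025]], gripper=[1,1,1,1,1,1,1,1,1,1,1])

```text
time: 3.67
position: [0.5599, -0.2326, 0.0877]
tool_rot: [0.218, 0.976, -0.0, 0.001]
ft_force: [2.3, 0.4, 4.9]
grip_width: 0.0006
grip_force: 2.3
```

>>> arm_command(delta_rot=[[0,0,0],[0,0,0],[0,0,0]], delta_pos=[[0,0,0.001],[0,0,0.0015],[0,0,0.0015]], gripper=[1,1,1])

```text
time: 3.92
position: [0.5599, -0.2326, 0.0865]
tool_rot: [0.218, 0.976, -0.0, 0.001]
ft_force: [2.3, 0.5, 7.4]
grip_width: 0.0006
grip_force: 2.9
```

Run:
```python
from h import *
for _ in range(4):
    viewer.camera('wrist');o=status.get_obs();print(o['time'],o['position'],o['ft_force'])
```

```text
3.9667 [ 0.55986452 -0.23257562  0.08655185] [1.29996912 0.64457092 5.48958897]
4.0167 [ 0.55987594 -0.23258306  0.08659543] [1.22975803 0.43762098 5.92671087]
4.0667 [ 0.55987516 -0.23255265  0.08662   ] [0.84276938 0.31009862 6.19497252]
4.1167 [ 0.55988247 -0.23258713  0.08663207] [1.12598507 0.27813091 5.7479614 ]
```

>>> arm_command(delta_rot=[[0,0,0],[0,0,0],[0,0,0],[0,0,0],[0,0,0],[0,0,0],[0,0,0],[0,0,0],[0,0,0],[0,0,0],[0,0,0],[0,0,0]], delta_pos=[[0,0,-0.01],[0,0,-0.03],[0,0,-0.06],[0.005,0.007,-0.09],[0.025,0.035,-0.1],[0.046,0.065,-0.1],[0.067,0.095,-0.1],[0.088,0.125,-0.1],[0.109,0.155,-0.1],[0.13,0.185,-0.1],[0.151,0.215,-0.1],[0.17,0.24,-0.1]], gripper=[1,1,1,1,1,1,1,1,1,1,1,1])

```text
time: 5.12
position: [0.5055, 0.0595, 0.1858]
tool_rot: [0.218, 0.976, -0.0, -0.002]
ft_force: [0.3, -0.0, 0.1]
grip_width: 0.0002
grip_force: 0.0
```

>>> arm_command(delta_rot=[[0,0,0],[0,0,0],[0,0,0],[0,0,0],[0,0,0],[0,0,0],[0,0,0],[0,0,0],[0,0,0],[0,0,0]], delta_pos=[[0.02,0.028,0],[0.04,0.056,0],[0.06,0.085,0],[0.08,0.113,0],[0.095,0.135,0],[0.102,0.146,0],[0.107,0.151,0],[0.107,0.151,0],[0.107,0.151,0],[0.107,0.151,0]], gripper=[1,1,1,1,1,1,1,1,1,1])

```text
time: 5.95
position: [0.475, 0.2384, 0.1859]
tool_rot: [0.219, 0.976, -0.0, -0.0]
ft_force: [-0.6, -0.6, -0.1]
grip_width: 0.0006
grip_force: 0.0
```

Run:
```python
from h import *
snap('wrist','w3');o=status.get_obs();snap('top','top2')
print(o['time'],o['position'],o['tool_rot'],o['ft_force'],delta([.4757,.239,.075]))
a=cv2.imread('pics/top.png')[150:260,390:490];b=cv2.imread('pics/top2.png')[150:260,390:490]
w=cv2.imread('pics/w3.png')
out=np.hstack([cv2.resize(np.vstack([a,b]),(218,480),interpolation=cv2.INTER_CUBIC),cv2.resize(w,(560,480))])
cv2.imwrite('pics/c2.png',out)
```

```text
6.0 [0.47521132 0.2382758  0.18594627] [ 2.18839622e-01  9.75760743e-01 -3.53159269e-04 -2.59260587e-04] [-0.05690577 -0.34968326 -0.13467555] [-1.00e-04  8.00e-04  1.11e-01]
```

View pics/c2.png

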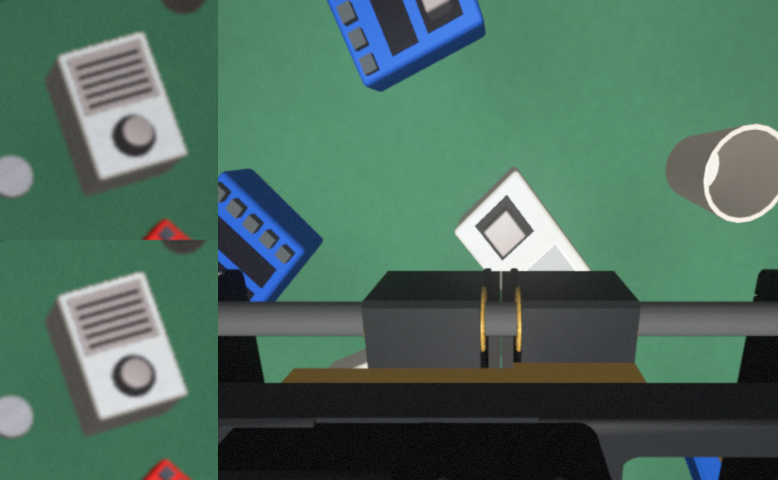

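The round key sits lower and its box has not moved. The amplifier key is at about (327,231) in the wrist picture.

Run:
```python
from h import *
p=pt('w3',327,231,.075);print(p,delta(p))
```

```text
[0.47546614 0.2422048  0.075     ] [0.0015 0.0036 0.111 ]
```

>>> arm_command(delta_rot=[[0,0,0],[0,0,0],[0,0,0],[0,0,0],[0,0,0],[0,0,0],[0,0,0]], delta_pos=[[0.001,0.002,0.02],[0.001,0.002,0.05],[0.001,0.002,0.075],[0.001,0.002,0.092],[0.001,0.002,0.1],[0.001,0.002,0.104],[0.001,0.002,0.107]], gripper=[1,1,1,1,1,1,1])

```text
time: 6.63
position: [0.4756, 0.2413, 0.079]
tool_rot: [0.219, 0.976, 0.0, 0.0]
ft_force: [0.2, -0.4, 0.6]
grip_width: 0.0008
grip_force: 0.0
```

>>> arm_command(delta_rot=[[0,0,0],[0,0,0],[0,0,0],[0,0,0],[0,0,0],[0,0,0],[0,0,0],[0,0,0],[0,0,0],[0,0,0],[0,0,0],[0,0,0]], delta_pos=[[0,0,0.002],[0,0,0.004],[0,0,0.006],[0,0,0.008],[0,0,0.01],[0,0,0.012],[0,0,0.014],[0,0,0.016],[0,0,0.017],[0,0,0.018],[0,0,0.018],[0,0,0.018]], gripper=[1,1,1,1,1,1,1,1,1,1,1,1])

```text
time: 7.63
position: [0.4759, 0.2419, 0.0614]
tool_rot: [0.218, 0.976, 0.0, 0.001]
ft_force: [1.4, -1.2, 5.7]
grip_width: 0.0006
grip_force: 2.9
```

Run:
```python
from h import *
for _ in range(4):
    viewer.camera('wrist');o=status.get_obs();print(o['time'],o['position'],o['ft_force'])
```

```text
7.6833 [0.47587806 0.24187078 0.06146031] [ 1.23979569 -0.60561062  5.62907885]
7.7333 [0.47593661 0.24186729 0.06149399] [ 1.67688998 -1.14193122  6.29721718]
7.7833 [0.47589292 0.24188182 0.0614853 ] [ 1.56763204 -1.224366    4.65780306]
7.8333 [0.4758835  0.24186257 0.06149085] [ 0.897764   -1.26379918  5.53394339]
```

>>> arm_command(delta_rot=[[0,0,0],[0,0,0],[0,0,0],[0,0,0],[0,0,0],[0,0,0],[0,0,0],[0,0,0],[0,0,0],[0,0,0],[0,0,0],[0,0,0]], delta_pos=[[0,0,-0.01],[0,0,-0.03],[0,0,-0.06],[-0.005,-0.005,-0.09],[-0.03,-0.027,-0.11],[-0.055,-0.05,-0.11],[-0.08,-0.073,-0.11],[-0.105,-0.096,-0.11],[-0.13,-0.118,-0.11],[-0.155,-0.141,-0.11],[-0.17,-0.155,-0.11],[-0.175,-0.159,-0.11]], gripper=[1,1,1,1,1,1,1,1,1,1,1,1])

```text
time: 8.83
position: [0.5663, 0.0203, 0.1709]
tool_rot: [0.22, 0.976, -0.0, -0.0]
ft_force: [0.2, 0.9, 0.1]
grip_width: -0.0
grip_force: 0.0
```

>>> arm_command(delta_rot=[[0,0,0],[0,0,0],[0,0,0],[0,0,0]], delta_pos=[[0,0,0],[0,0,0],[0,0,0],[0,0,0]], gripper=[1,1,1,1])

```text
time: 9.17
position: [0.5646, 0.025, 0.1709]
tool_rot: [0.217, 0.976, 0.0, -0.001]
ft_force: [-0.5, -0.2, -0.3]
grip_width: 0.0004
grip_force: 0.0
```

Run:
```python
from h import *
snap('wrist','w4');o=status.get_obs();snap('top','top3')
print(o['time'],o['position'],o['tool_rot'],o['ft_force'],delta([.5664,.0234,.06]))
s=np.s_[220:310,190:270]
a=cv2.imread('pics/top.png')[s];b=cv2.imread('pics/top3.png')[s]
w=cv2.imread('pics/w4.png')
out=np.hstack([cv2.resize(np.vstack([a,b]),(213,480),interpolation=cv2.INTER_CUBIC),cv2.resize(w,(560,480))])
cv2.imwrite('pics/c3.png',out)
```

```text
9.2167 [0.56485961 0.0249183  0.17099874] [ 2.17153804e-01  9.76137239e-01  9.67646223e-05 -5.54352881e-04] [-0.79950754  0.42364387 -0.40812989] [-0.0018 -0.0006  0.1111]
```

View pics/c3.png

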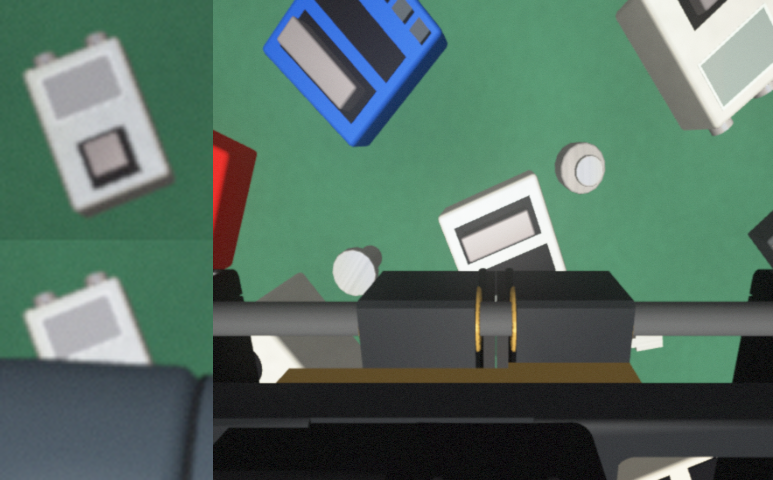

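The amplifier has stayed put; the white logger's bar key is at (327,236) in the wrist picture.

Run:
```python
from h import *
p=pt('w4',327,236,.06);print(p,delta(p))
```

```text
[0.56861814 0.02729201 0.06      ] [-0.0022  0.0039  0.1111]
```

>>> arm_command(delta_rot=[[0,0,0],[0,0,0],[0,0,0],[0,0,0],[0,0,0],[0,0,0],[0,0,0]], delta_pos=[[-0.002,0.001,0.02],[-0.002,0.001,0.05],[-0.002,0.001,0.075],[-0.002,0.001,0.092],[-0.002,0.001,0.1],[-0.002,0.001,0.104],[-0.002,0.001,0.107]], gripper=[1,1,1,1,1,1,1])

```text
time: 9.85
position: [0.5682, 0.0238, 0.064]
tool_rot: [0.218, 0.976, 0.0, 0.0]
ft_force: [0.6, 0.4, 1.0]
grip_width: 0.0005
grip_force: 0.0
```

>>> arm_command(delta_rot=[[0,0,0],[0,0,0],[0,0,0],[0,0,0],[0,0,0],[0,0,0],[0,0,0],[0,0,0],[0,0,0],[0,0,0],[0,0,0],[0,0,0]], delta_pos=[[0,0,0.002],[0,0,0.004],[0,0,0.006],[0,0,0.008],[0,0,0.01],[0,0,0.012],[0,0,0.014],[0,0,0.016],[0,0,0.017],[0,0,0.018],[0,0,0.018],[0,0,0.018]], gripper=[1,1,1,1,1,1,1,1,1,1,1,1])

```text
time: 10.85
position: [0.5688, 0.0233, 0.0465]
tool_rot: [0.218, 0.976, 0.0, 0.001]
ft_force: [1.1, 0.1, 6.0]
grip_width: 0.0004
grip_force: 2.9
```

Run:
```python
from h import *
for _ in range(4):
    viewer.camera('wrist');o=status.get_obs();print(o['time'],o['position'],o['ft_force'])
```

```text
10.9 [0.56877684 0.02334886 0.04649409] [0.5805564  1.03332094 5.84081882]
10.95 [0.56880579 0.0233246  0.04652185] [1.7329055  0.28620297 5.31999491]
11.0 [0.56882856 0.02333078 0.04655887] [1.36567772 1.12444888 5.6235286 ]
11.05 [0.56879037 0.02334823 0.04654651] [1.40663701 0.22887882 5.55954743]
```

>>> arm_command(delta_rot=[[0,0,0],[0,0,0],[0,0,0],[0,0,0],[0,0,0],[0,0,0],[0,0,0],[0,0,0],[0,0,0],[0,0,0],[0,0,0],[0,0,0]], delta_pos=[[0,0,-0.01],[0,0,-0.03],[0,0,-0.06],[0,0,-0.09],[0,0,-0.12],[0,0,-0.15],[0,0,-0.18],[0,0,-0.21],[0,0,-0.23],[0,0,-0.24],[0,0,-0.24],[0,0,-0.24]], gripper=[1,1,1,1,1,1,1,1,1,1,1,1])

```text
time: 12.05
position: [0.567, 0.0234, 0.2853]
tool_rot: [0.218, 0.976, -0.0, -0.001]
ft_force: [-0.6, 1.3, -0.6]
grip_width: 0.0001
grip_force: 0.0
```

Run:
```python
from h import *
snap('scene','s2');snap('wrist','w5')
s=np.s_[190:340,180:410]
a=cv2.imread('pics/scene.png')[s];b=cv2.imread('pics/s2.png')[s]
w=cv2.imread('pics/w5.png')[:280]
out=np.vstack([np.hstack([cv2.resize(x,(400,261),interpolation=cv2.INTER_CUBIC) for x in(a,b)]),cv2.resize(w,(800,339))])
cv2.imwrite('pics/c4.png',out)
```

```text
(no output)
```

View pics/c4.png

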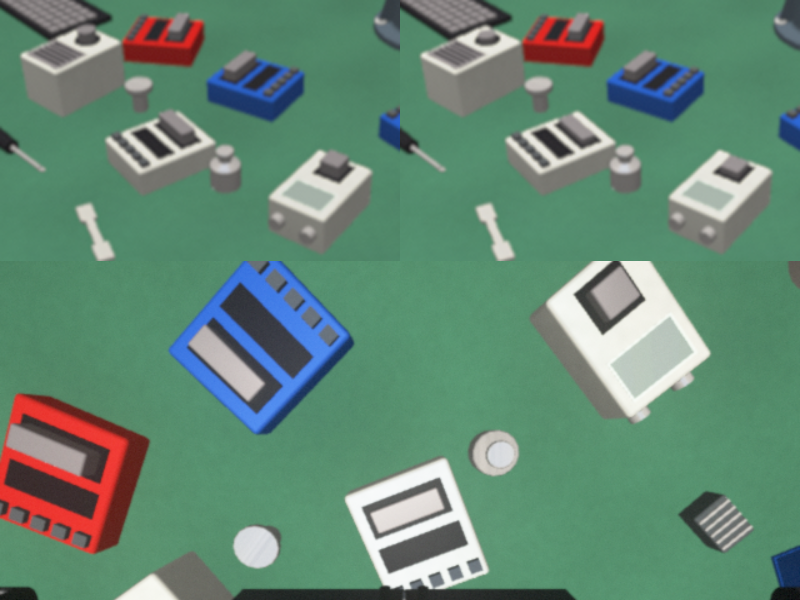

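All three white keys are lower than before, and nothing else has moved.

```bash
python3 -c "
from rig import robot
print(robot.hand_in())"
```

```text
the job is handed in; nothing more can be done
None
```

I pressed the power, amplifier and logger keys fully down in that order, each with about 5.5 N. The before-and-after pictures show nothing else moved, and I handed the job in at about 12 s.

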